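# Set the iris lever of a microscope light base

### The job

Set the iris of the white light base: with a fingertip push its lever round to the fully open stop (the end of the scale with the large circle), then push it back to close the iris down until the lever's pointer stands at the middle one of the five long scale marks, and leave it there. Only push the lever sideways: do not pinch it, and do not press hard on it or on the base. Leave the dish on the glass, the dropper bottle, the tip box and the beaker where they stand.

Things in the scene. Friction and masses are not known exactly. Their poses are not given: they have to be found in the camera images.
- light_base: White light base of a stereo microscope, black top plate 300 x 300 mm, its top 70 mm above the bench; fixed. Origin: on the bench, on the vertical axis of the iris. x points from the operator's edge (165 mm from the axis) to the rear edge (135 mm), y left, z up. Round the axis on top: clear stage glass (100 mm wide, top at 80 mm), then the grey metal iris ring (152 mm wide, top at 78 mm).
- iris_axis (a point): The vertical axis of iris ring and lever, at the top of the stage glass, 80 mm above the bench.
- middle_mark (a point): Centre of the middle long mark of the white scale on the top plate, 139 mm from the axis, 70 mm above the bench; the pointer stands at it when joint iris_lever is 0.873. The scale is an arc of 100 degrees on the operator's side, a mark every 5 degrees from 129 mm radius outward; every fifth mark is long (20 mm, the others 9 mm), so five long marks 25 degrees apart.
- open_mark (a point): Centre of the long scale mark at the open end (left end as the operator sees it), 139 mm from the axis, 70 mm above the bench; the pointer stands at it when joint iris_lever is 0. Past the open end the plate bears a white circle of 15 mm, past the closed end a small white dot.
- iris_lever (a joint): Angle of the iris ring and its lever, rad: 0 at the fully open stop, growing as the iris is closed, counter-clockwise seen from above (the lever goes to the operator's right), to 1.745 at the closed stop. It turns stiffly (0.12 N m, about 1.1 N at the finger tab), has no spring or detent and stays where it is left.
- lever_tab (a point): Centre of the finger tab that stands upright on the lever: 22 mm long along the lever, about 15.3 mm wide over its two rubber pads, from 78 to 104 mm above the bench, centre 91 mm above the bench and 109 mm from the axis. x axis along the lever, away from the axis. Nothing stands beside it but the flat plate, 70 mm above the bench.
- pointer (a point): Tip of the lever's pointer, 128.5 mm from the axis, 76 mm above the bench, in line with the middle of the lever.
- pad_right: Black rubber pad, 18 x 2.5 x 20 mm, on the flank of the finger tab towards the closed end: pushed on to open the iris. Origin at its centre.
- pad_left: The same on the flank towards the open end: pushed on to close the iris. Origin at its centre.
- dish: Loose covered culture dish, clear plastic, 92 mm across, 15 mm high, standing on the stage glass. Origin at the centre of its underside.
- dropper: Loose small amber bottle with black cap, 28 mm across, 58 mm high, standing on a rear corner of the top plate. Origin at the centre of its underside.
- tip_box: Loose blue box of pipette tips with clear lid, 86 x 122 x 67 mm, on the bench left of the base. Origin at the centre of its underside.
- beaker: Loose translucent plastic beaker holding a few tips, 96 mm across its mouth, 115 mm high, on the bench right of the base. Origin at the centre of its underside.

How it is judged:
On the way, in this order (a step that is already met when the one before it is completed fails the run):
1. the iris is fully open: the lever within 3 degrees (0.052 rad) of its open stop (value of joint iris_lever below 0.052 rad), for 0.1 s.
2. the iris is closed down to the mark: the pointer within 2.6 degrees of the middle long mark (value of joint iris_lever between 0.8277 and 0.9177 rad), for 0.2 s.
At the end, for the whole second after the job is handed in: The lever was first pushed to within 3 degrees of its open stop, and now rests with its pointer within half a small division (2.6 degrees, 0.045 rad, about 6 mm at the scale) of the middle long mark; dish, dropper bottle, tip box and beaker stand within 10 mm of where they stood (all of step 2 and velocity of joint iris_lever between -0.03 and 0.03 rad/s and distance of each of dish, dropper, tip_box, beaker from where it was at the start of the episode below 0.01 m); the robot touches nothing.
It fails at once if the finger tab is pinched: the fingers press on both its pads at once (contact force between the fingers and pad_left above 0.7 N and contact force between the fingers and pad_right above 0.7 N).
It fails at once if the lever or the base is forced: the fingers press on it with more than 30 N (contact force between the fingers and light_base above 30 N).
It fails at once if the dish, the dropper bottle, the tip box or the beaker is moved more than 10 mm, or lifted (distance of any of dish, dropper, tip_box, beaker from where it was at the start of the episode above 0.01 m).
It also fails if it takes over 51 s, if anything falls off the work surface, if the arm or the gripper's body presses on something with over 40 N, if the wrist force passes 120 N, or if a joint passes its speed limit or range.

### The arm

A 7-joint arm with a two-finger parallel gripper is mounted at the origin on the work surface. World frame = base frame: x ahead of the robot, y to its left, z up, the work surface at z = 0. Lengths are in m, angles in rad, forces in N, time in s.
With the tool pointing down it reaches from about 0.4 to 0.875 m from the base axis. Payload 19.3 kg.
Tool frame: the origin (TCP) lies at the very end of the fingers, on their centre line; the grasp point (between the pads) lies bot.tcp_to_grasp behind it (bot.tcp_to_grasp is the distance from the TCP to the grasp point, in m); z points along the fingers, y is the direction in which the jaws open and shut (so a half turn about z gives the same grasp; the last joint's range is limited). The gripper opens to 85 mm and grips with 20 to 120 N. Pads are 22 mm wide; open, the fingers measure 114 mm over their backs; the gripper's body (76 mm by 85 mm) begins 54 mm behind the grasp point. The pads swing forward as they close: fully open they stand 13 mm farther back than shut.
Start: joints at [-1.386, 0.521, -0.036, 1.599, 0.021, 1.021, -0.113], TCP at [0.158, 0.605, 0.231] pointing down, gripper open.
Joint ranges: [-2.91, 2.91], [-0.3, 2.13], [-1.5, 1.42], [0.17, 2.43], [-1.26, 4.41], [0.16, 1.93], [-2.52, 2.52]. Speed limits (rad/s): [1.89, 1.89, 2.39, 2.39, 3.01, 3.01, 3.01].

### API

Orientations are given as [roll, pitch, yaw] about the fixed x, y, z axes, in that order (R = Rz(yaw) Ry(pitch) Rx(roll)).
In Python, from workcell import bot gives the robot as it stands.
- The arm moves only by the tool servo_tool, never from a script. Its argument "targets" is a list of rows, each a list of 2 entries, a list of its own where there are three numbers: the shift along the tool's x, y, z in units of 0.05 m (1.0 is 0.05 m), then the turn about the tool's z in units of 5 degrees (1.0 is 5 degrees). A call has 1 to 12 rows; each row shifts and turns the commanded pose from where the row before left it, along the tool's axes as they then stand; what a row does not reach is not made up. A row lasts 1/8 s, in which the tool goes at most 62.5 mm and 10.7 degrees, less where a joint would pass 70% of its speed; a pose out of reach is approached as far as the arm can. A call with a number of a shift or a turn outside -1 to 1 is refused whole. A call with a gripper value outside its range is refused whole. "gripper" is the opening, from -1 (shut) to 1 (fully open), so that 0 is half open, set as the call begins (left out, the last holds). The fingers move at their own pace and stop on an object; "newtons" is the grip in N (left out, the last holds). Time passes only in rows, so rows that do not move let the fingers close. It gives the time, the measured TCP pose, the force and the opening at its end, in the units of the state.
- bot.observe(): the state, without advancing time (a new reading comes with each control period).
- bot.grab_frame(name): name is "scene" or "top" or "wrist"; returns the picture (400x640x3 uint8, blue, green, red); there is no depth.
- bot.get_calibration(name): a dict with "fx", "fy", "cx", "cy" (pixels), "pose" (4x4, takes a point from camera to world coordinates). Camera axes: x right, y up, looking along -z (the intrinsics and any distortion apply to the point x, -y, -z); pixel columns grow to the right and rows downward; lengths in m; the calibration is good to about 2 mm. A picture is of the moment at which its call begins: read the wrist's pose just before it. get_calibration takes no time and is no camera call; for the wrist camera it gives the pose at the moment of the call.
- bot.job_done(): hands the job in, once; it reports no verdict.
The state is a dict: "clock": time; "qpos": joint angles; "qd": joint speeds; "joint_efforts": joint torques, N m; "position": TCP position; "tool_rot": TCP orientation; "force": force on the tool from outside, world axes, zero at the start; "moment": the same for the moment, N m; "grip_width": finger opening in m.
Only numpy, scipy, OpenCV 4.12 (cv2) and the standard library are available. Lean on these libraries where they do the work, as an engineer would, in place of code of your own. Each camera call takes 0.05 s, during which the arm holds its last target.

## Working session

There is one attempt and no reset: what is moved stays moved. The work goes in short steps, Python scripts to look and compute and a tool call to move; the robot and the scene stay as the last step left them, time stands still between calls to the robot, and variables do not carry over. Pictures are saved under pics/ and viewed, and the job is handed in when it is done.

Besides the shell and the picture viewer there is one more tool, called after "Emit:" by a JSON object that holds its "name" and its "arguments", one argument or row to a line. servo_tool: Moves the arm, as the interface text tells. Its arguments: {"type":"object","properties":{"targets":{"type":"array","items":{"type":"array"}},"gripper":{"type":"number"},"newtons":{"type":"number"}},"required":["targets"]}

```bash
mkdir -p pics; ls
python3 - <<'E'
from workcell import bot
import cv2,numpy as np
s=bot.observe();print(s)
for n in ["scene","top","wrist"]:
    c=bot.get_calibration(n);print(n,c)
    cv2.imwrite(f"pics/{n}0.png",bot.grab_frame(n))
print(bot.tcp_to_grasp)
E
```

```text
pics
{'clock': 0.0, 'qpos': array([-1.38617218,  0.52202237, -0.03634779,  1.60001022,  0.02118264,
        1.02110233, -0.11278798]), 'qd': array([0.00064085, 0.00021094, 0.00036241, 0.00081036, 0.00105353,
       0.00107012, 0.000622  ]), 'joint_efforts': array([-2.20033035e-04, -9.27101684e+01,  1.98020965e+00, -3.69953370e+01,
        1.78658799e-02,  7.89165962e-03, -2.21975858e-05]), 'position': array([0.15748039, 0.60447865, 0.2307195 ]), 'tool_rot': array([-3.14043600e+00,  5.82305826e-05,  2.88677922e+00]), 'force': array([0.40617991, 0.89784243, 0.59549029]), 'moment': array([-0.04516335, -0.0174033 , -0.0229146 ]), 'grip_width': 0.08554426150070542}
scene {'fx': 498.1445596971505, 'fy': 498.1445596971505, 'cx': 324.61129691559216, 'cy': 201.13663316043048, 'pose': array([[ 0.08821874, -0.53985181,  0.83712453,  1.84042077],
       [ 0.99581382,  0.06798105, -0.06110172, -0.09322079],
       [-0.02392273,  0.83901049,  0.5435891 ,  0.914488  ],
       [ 0.        ,  0.        ,  0.        ,  1.        ]])}
top {'fx': 473.5174065998452, 'fy': 473.5174065998452, 'cx': 317.5361995269443, 'cy': 201.21839775034226, 'pose': array([[-0.01984031,  0.99396837, -0.1078575 ,  0.42600924],
       [-0.99971785, -0.01831357,  0.01512735,  0.01115936],
       [ 0.01306085,  0.10812719,  0.99405127,  1.39410873],
       [ 0.        ,  0.        ,  0.        ,  1.        ]])}
wrist {'fx': 337.22433128415327, 'fy': 337.22433128415327, 'cx': 313.39000111754194, 'cy': 198.5856351876475, 'pose': array([[ 2.51444928e-01, -9.24182606e-01, -2.87509927e-01,
         8.35848290e-02],
       [ 9.67871229e-01,  2.39832075e-01,  7.55371456e-02,
         6.24995898e-01],
       [-8.56013625e-04, -2.97266019e-01,  9.54794314e-01,
         3.73586884e-01],
       [ 0.00000000e+00,  0.00000000e+00,  0.00000000e+00,
         1.00000000e+00]])}
0.0187
```

View pics/top0.png

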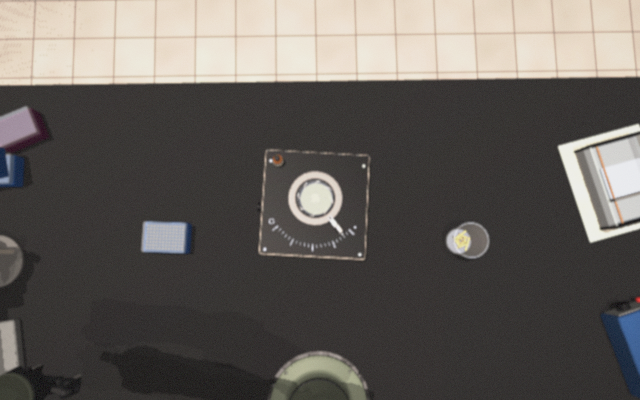

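View pics/scene0.png

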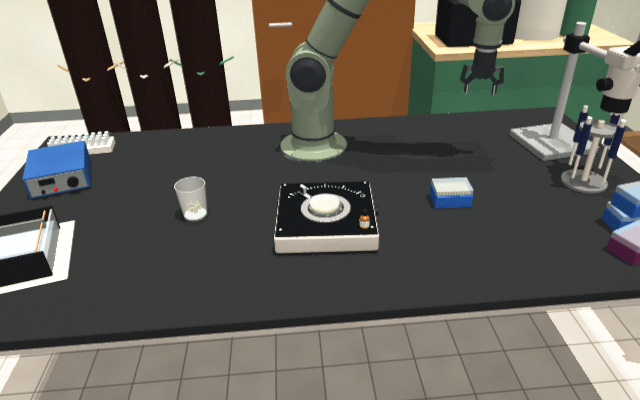

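View pics/wrist0.png

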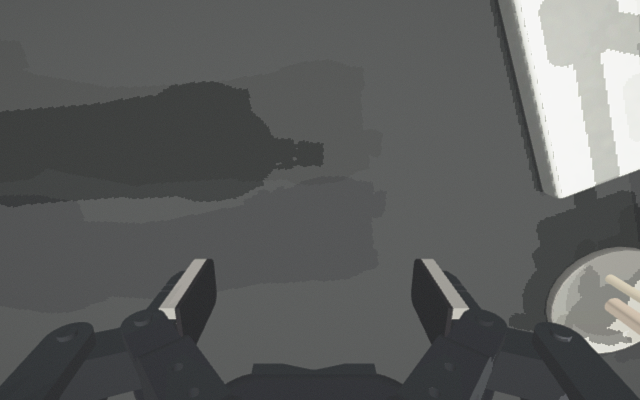

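```bash
cat > h.py <<'E'
import numpy as np
def ray(c,u,v):
    d=c["pose"][:3,:3]@np.array([(u-c["cx"])/c["fx"],-(v-c["cy"])/c["fy"],-1.0]); return c["pose"][:3,3],d
def on(c,u,v,z):
    o,d=ray(c,u,v); return o+d*(z-o[2])/d[2]
def proj(c,p):
    q=np.linalg.inv(c["pose"])@np.append(p,1); return c["cx"]+c["fx"]*q[0]/-q[2], c["cy"]-c["fy"]*q[1]/-q[2]
E
python3 - <<'E'
import cv2
i=cv2.imread("pics/top0.png")[140:270,250:380]
cv2.imwrite("pics/topz.png",cv2.resize(i,None,fx=4.6,fy=4.6,interpolation=cv2.INTER_CUBIC))
i=cv2.imread("pics/scene0.png")[170:260,260:390]
cv2.imwrite("pics/scz.png",cv2.resize(i,None,fx=6,fy=6,interpolation=cv2.INTER_CUBIC))
E
```

```text
(no output)
```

View pics/topz.png

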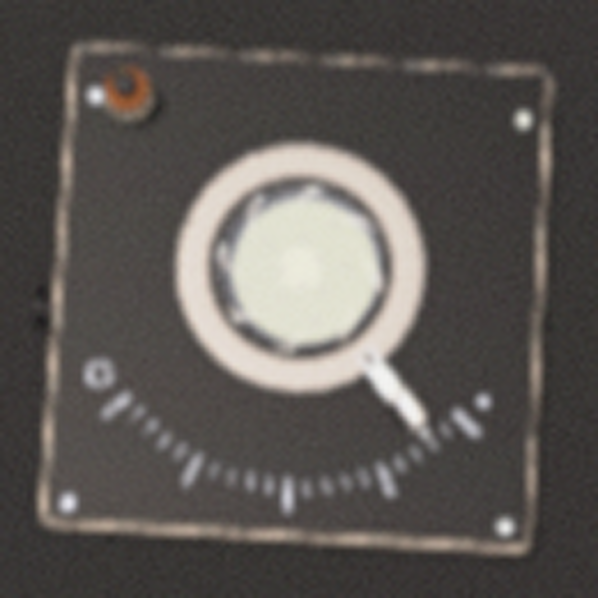

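View pics/scz.png

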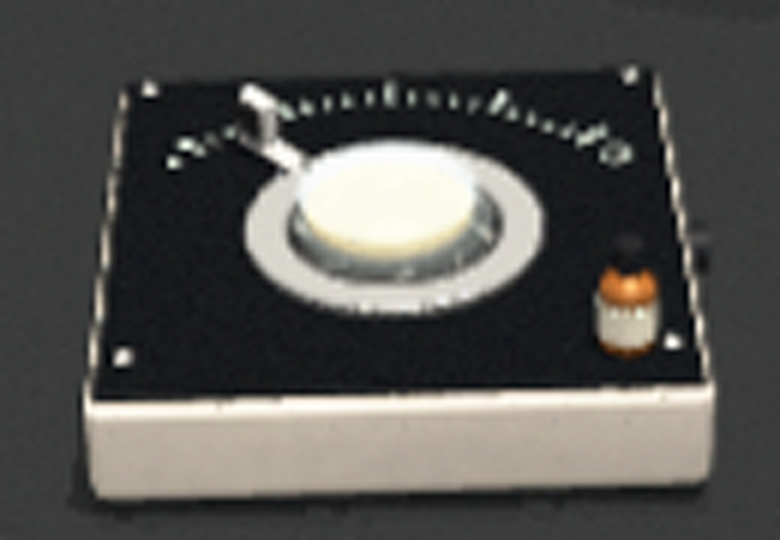

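Run:
```python
from workcell import bot
from h import *
import cv2
c=bot.get_calibration("top")
f=lambda U,V,z:on(c,250+(U+.5)/4.6-.5,140+(V+.5)/4.6-.5,z)
ring=f(301,267,.078);print("ring",ring)
M=[f(*p,.07) for p in [(118,406),(194,470),(288,495),(386,480),(467,422)]]
for m in M:
    d=m-ring;print(m,np.hypot(d[0],d[1]),np.degrees(np.arctan2(d[1],d[0])))
for p in [(76,45),(549,70),(528,548),(42,525)]: print("corner",f(*p,.07))
cs=np.mean([f(*p,.07) for p in [(76,45),(549,70),(528,548),(42,525)]],0);print(cs)
t=f(424,432,.076);d=t-ring;print("ptr",t,np.hypot(d[0],d[1]),np.degrees(np.arctan2(d[1],d[0])))
t=f(398,400,.09);d=t-ring;print("tab",t,np.hypot(d[0],d[1]),np.degrees(np.arctan2(d[1],d[0])))
```

```text
ring [ 0.57897518 -0.00209373  0.078     ]
[0.49700139 0.11054664 0.07      ] 0.13931100430568627 126.04517508090925
[0.45738029 0.06498491 0.07      ] 0.13886994452827803 151.11637833819557
[0.44119566 0.0083668  0.07      ] 0.13817604239517645 175.65830553223327
[ 0.44907085 -0.05116041  0.07      ] 0.1388620732672429 -159.3077488184759
[ 0.48321671 -0.10124132  0.07      ] 0.13784023600425077 -134.00381318719351
corner [0.72054783 0.13419523 0.07      ]
corner [ 0.69983512 -0.15803286  0.07      ]
corner [ 0.40646346 -0.1360428   0.07      ]
corner [0.42610639 0.15706951 0.07      ]
[ 0.5632382  -0.00070273  0.07      ]
ptr [ 0.47742008 -0.07454288  0.076     ] 0.12474902494240642 -144.49603640952267
tab [ 0.49631215 -0.05853259  0.09      ] 0.10009256312888759 -145.67637187254962
```

Emit:
{"name": "servo_tool", "arguments": {
  "targets": [
    [[0,0,0],-1],
    [[0,0,0],-1],
    [[0,0,0],-1],
    [[0,0,0],-1],
    [[0,0,0],-1],
    [[0,0,0],-1],
    [[0,0,0],-1],
    [[0,0,0],-1],
    [[0,0,0],-1],
    [[0,0,0],-0.92]
  ],
  "gripper": -1,
  "newtons": 20
}}

```text
clock: 1.4
position: [0.1576, 0.6047, 0.2311]
tool_rot: [-3.141, -0.0, -2.528]
force: [-0.7, -0.1, -0.5]
grip_width: -0.0002
```

```bash
cat >> h.py <<'E'
from scipy.spatial.transform import Rotation as Ro
AX=np.array([0.579,-0.002]); 
def plan(s,th,off,z,rad=.109,yaw=None):
    """finger centre in frame of lever at th deg: rad along, off CCW"""
    R=Ro.from_euler('xyz',s["tool_rot"])
    a=np.radians(th);p=AX+rad*np.array([np.cos(a),np.sin(a)])+off*np.array([-np.sin(a),np.cos(a)])
    d=R.inv().apply(np.append(p,z)-s["position"])/.05
    y=np.degrees(s["tool_rot"][2]); t=((y-(th if yaw is None else yaw)+180)%360-180)/5
    print("clk",s["clock"],"pos",s["position"].round(4),"yaw",round(y,2),"F",s["force"].round(2),"grip",round(s["grip_width"],4))
    print("goal",p.round(4),z,"shift units",d.round(3),"turn units",round(t,3)); return d,t
E
python3 - <<'E'
from workcell import bot
from h import *
plan(bot.observe(),215,.037,.23)
E
```

```text
clk 1.4 pos [0.1576 0.6047 0.2311] yaw -144.84 F [-0.7  -0.14 -0.49] grip -0.0002
goal [ 0.5109 -0.0948] 0.23 shift units [  2.278 -15.507   0.027] turn units 0.032
```

Emit:
{"name": "servo_tool", "arguments": {
  "targets": [
    [[-0.2,-0.7,0],0],
    [[-0.2,-0.75,0],0],
    [[-0.2,-0.75,0],0],
    [[-0.2,-0.75,0],0],
    [[-0.2,-0.75,0],0],
    [[-0.2,-0.75,0],0],
    [[-0.1,-0.75,0],0],
    [[0,-0.75,0],0],
    [[0.1,-0.75,0],0],
    [[0.2,-0.75,0],0]
  ]
}}

```text
clock: 2.65
position: [0.4127, 0.3271, 0.2311]
tool_rot: [-3.142, -0.0, -2.531]
force: [0.9, -0.1, 0.1]
grip_width: 0.0002
```

Emit:
{"name": "servo_tool", "arguments": {
  "targets": [
    [[0.3,-0.75,0],0],
    [[0.3,-0.75,0],0],
    [[0.3,-0.75,0],0],
    [[0.3,-0.75,0],0],
    [[0.3,-0.75,0],0],
    [[0.3,-0.75,0],0],
    [[0.3,-0.75,0],0],
    [[0.3,-0.75,0],0],
    [[0.3,-0.75,0],0],
    [[0.3,-0.75,0],0],
    [[0,0,0],0]
  ]
}}

```text
clock: 4.03
position: [0.5044, -0.0677, 0.2311]
tool_rot: [-3.141, -0.001, -2.535]
force: [0.0, 1.3, -1.1]
grip_width: -0.0003
```

Run:
```python
from workcell import bot
from h import *
import cv2
plan(bot.observe(),215,.037,.23)
cv2.imwrite("pics/wrist1.png",bot.grab_frame("wrist"))
```

```text
clk 4.025 pos [ 0.5044 -0.0677  0.2311] yaw -145.24 F [ 0.05  1.28 -1.07] grip -0.0003
goal [ 0.5109 -0.0948] 0.23 shift units [ 0.202 -0.519  0.022] turn units -0.049
```

View pics/wrist1.png

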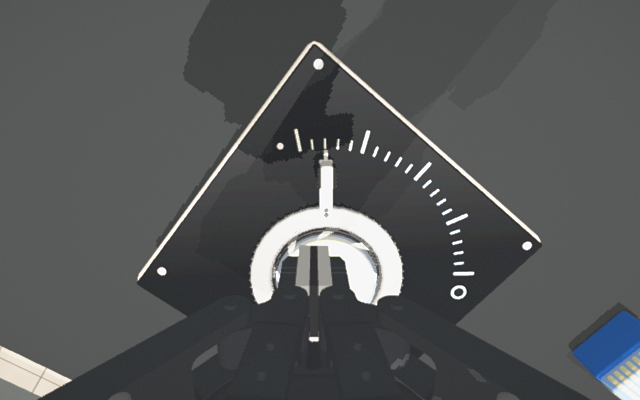

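Run:
```python
from workcell import bot
from h import *
import cv2
from scipy.optimize import least_squares
c=bot.get_calibration("wrist")
M=np.array([on(c,u,v,.07)[:2] for u,v in [(463,273),(456,218),(423,171),(365,142),(297,139)]])
def r(p):
    a=np.radians(p[2]+np.arange(5)*25); return (M-p[:2]-.139*np.c_[np.cos(a),np.sin(a)]).ravel()
s=least_squares(r,[.579,-.002,126],x_scale=[.1,.1,50]);print(s.x,(s.fun*1e3).round(1))
for n,p in [("ptr",on(c,325,152,.076)),("dots",on(c,326,211,.08))]:
    d=p[:2]-s.x[:2];print(n,p,np.hypot(*d),np.degrees(np.arctan2(d[1],d[0]))%360)
    d=p[:2]-AX;print(n,p,np.hypot(*d),np.degrees(np.arctan2(d[1],d[0]))%360)
i=cv2.imread("pics/wrist1.png")[100:230,240:480]
cv2.imwrite("pics/w1z.png",cv2.resize(i,None,fx=3.3,fy=3.3,interpolation=cv2.INTER_CUBIC))
```

```text
[5.78339876e-01 2.79244570e-03 1.25889225e+02] [ 0.1  0.3 -0.3 -0.7 -0.3  0.9  0.4  0.4  0.  -0.9]
ptr [ 0.4760706  -0.07128631  0.076     ] 0.12628011240512543 215.91769345458175
ptr [ 0.4760706  -0.07128631  0.076     ] 0.1240768069080126 213.94623093674983
dots [ 0.51961389 -0.03926402  0.08      ] 0.07223218433537083 215.6082488802196
dots [ 0.51961389 -0.03926402  0.08      ] 0.07010932808805045 212.10774301791528
```

View pics/w1z.png

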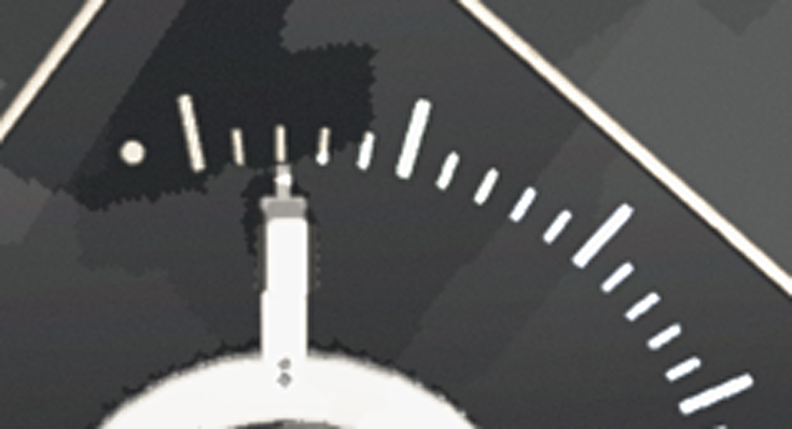

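```bash
sed -i 's/^AX=.*/AX=np.array([0.5787,0.0005])/' h.py
python3 - <<'E'
from workcell import bot
from h import *
plan(bot.observe(),215.9,.038,.085)
E
```

```text
clk 4.075 pos [ 0.5042 -0.0658  0.2311] yaw -145.13 F [ 0.79  0.02 -0.19] grip -0.0001
goal [ 0.5127 -0.0942] 0.085 shift units [ 0.184 -0.562  2.921] turn units -0.205
```

Emit:
{"name": "servo_tool", "arguments": {
  "targets": [
    [[0.1,-0.35,0],-0.2],
    [[0.08,-0.21,0],0],
    [[0,0,0.5],0],
    [[0,0,0.5],0],
    [[0,0,0.5],0],
    [[0,0,0],0],
    [[0,0,0],0]
  ]
}}

```text
clock: 4.95
position: [0.5136, -0.0927, 0.1571]
tool_rot: [-3.141, 0.001, -2.513]
force: [0.8, 0.3, 0.2]
grip_width: 0.0003
```

Run:
```python
from workcell import bot
from h import *
import cv2
plan(bot.observe(),215.9,.038,.085)
cv2.imwrite("pics/wrist2.png",bot.grab_frame("wrist"))
```

```text
clk 4.95 pos [ 0.5136 -0.0927  0.1571] yaw -143.99 F [0.83 0.25 0.24] grip 0.0003
goal [ 0.5127 -0.0942] 0.085 shift units [ 0.034 -0.013  1.443] turn units 0.021
```

View pics/wrist2.png

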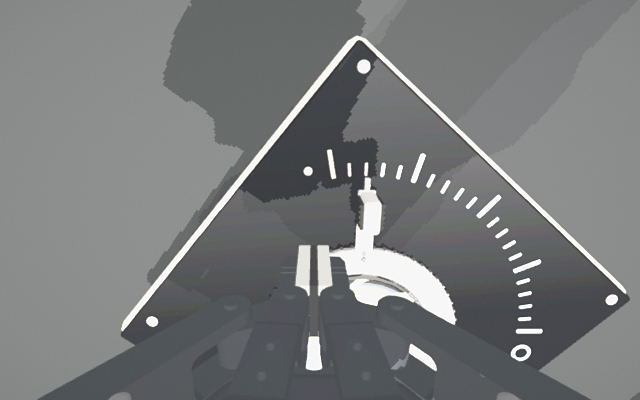

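Emit:
{"name": "servo_tool", "arguments": {
  "targets": [
    [[0.03,0,0.5],0],
    [[0,0,0.5],0],
    [[0,0,0.3],0],
    [[0,0,0.14],0],
    [[0,0,0],0],
    [[0,0,0],0]
  ]
}}

```text
clock: 5.75
position: [0.5125, -0.0939, 0.085]
tool_rot: [-3.141, 0.001, -2.513]
force: [-0.3, 0.2, 0.0]
grip_width: -0.0
```

Run:
```python
from workcell import bot
from h import *
import cv2
plan(bot.observe(),215.9,.038,.085)
cv2.imwrite("pics/wrist3.png",bot.grab_frame("wrist"))
```

```text
clk 5.75 pos [ 0.5125 -0.0939  0.085 ] yaw -144.01 F [-0.28  0.23  0.01] grip -0.0
goal [ 0.5127 -0.0942] 0.085 shift units [ 0.    -0.008 -0.001] turn units 0.019
```

View pics/wrist3.png

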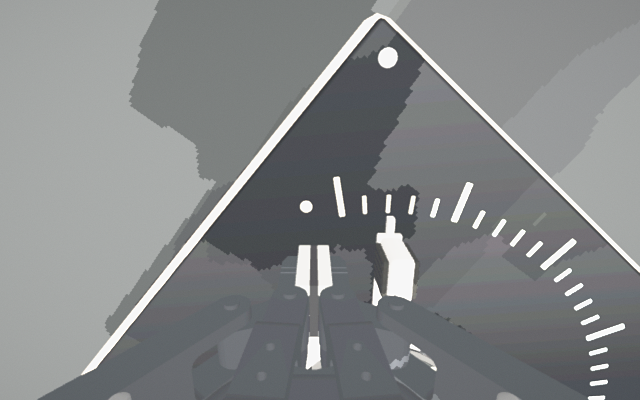

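Emit:
{"name": "servo_tool", "arguments": {
  "targets": [
    [[0,0.15,0],0],
    [[0,0.15,0],0],
    [[0,0.1,0],0],
    [[0.02,0.19,0],1],
    [[0.02,0.19,0],1],
    [[0.02,0.19,0],1],
    [[0.02,0.19,0],1],
    [[0,0,0],0],
    [[0,0,0],0]
  ]
}}

```text
clock: 6.92
position: [0.4789, -0.0464, 0.0844]
tool_rot: [-3.141, 0.0, -2.86]
force: [-0.3, 0.5, 0.5]
grip_width: -0.0
```

Run:
```python
from workcell import bot
from h import *
import cv2
plan(bot.observe(),195.9,.018,.085)
cv2.imwrite("pics/wrist4.png",bot.grab_frame("wrist"))
```

```text
clk 6.925 pos [ 0.4789 -0.0464  0.0844] yaw -163.88 F [-0.33  0.51  0.55] grip -0.0
goal [ 0.4788 -0.0467] 0.085 shift units [ 0.003 -0.005 -0.013] turn units 0.045
```

View pics/wrist4.png

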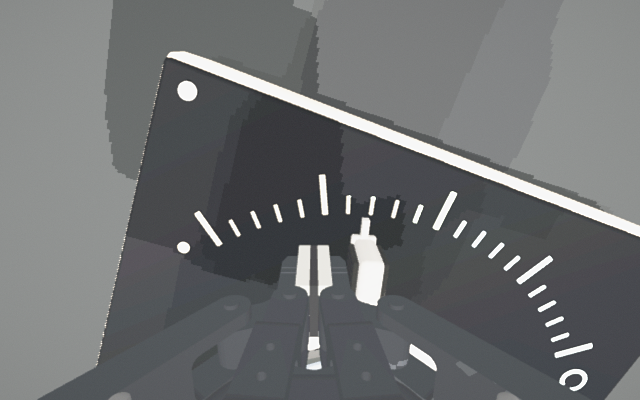

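Emit:
{"name": "servo_tool", "arguments": {
  "targets": [
    [[0.025,0.19,0],1],
    [[0.025,0.19,0],1],
    [[0.025,0.19,0],1],
    [[0.025,0.19,0],1],
    [[0.025,0.19,0],1],
    [[0.025,0.19,0],1],
    [[0.025,0.19,0],1],
    [[0.025,0.19,0],1],
    [[0.025,0.19,0],1],
    [[0.025,0.19,0],1],
    [[0.025,0.19,0],1],
    [[0,0,0],0]
  ]
}}

```text
clock: 8.48
position: [0.4816, 0.0554, 0.0842]
tool_rot: [-3.141, 0.0, 2.463]
force: [-1.0, 0.4, 0.9]
grip_width: -0.0003
```

Run:
```python
from workcell import bot
from h import *
import cv2
plan(bot.observe(),140.9,.018,.085)
cv2.imwrite("pics/wrist5.png",bot.grab_frame("wrist"))
```

```text
clk 8.475 pos [0.4816 0.0554 0.0842] yaw 141.12 F [-1.02  0.42  0.85] grip -0.0003
goal [0.4828 0.0553] 0.085 shift units [-0.019  0.013 -0.017] turn units 0.043
```

View pics/wrist5.png

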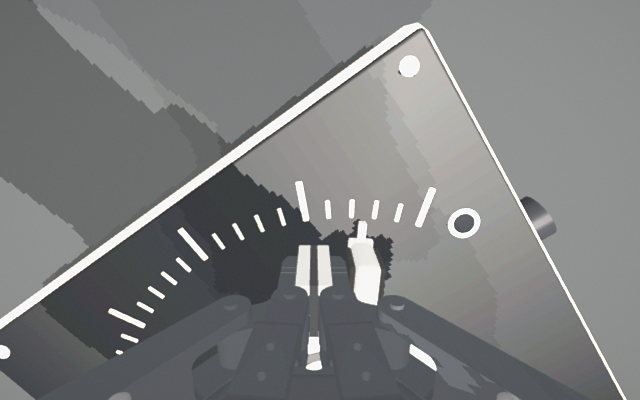

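Emit:
{"name": "servo_tool", "arguments": {
  "targets": [
    [[0.02,0.19,0],1],
    [[0.01,0.1,0],0.5],
    [[0.01,0.1,0],0.5],
    [[0.005,0.04,0],0.2],
    [[0,0,0],0],
    [[0,0,0],0]
  ]
}}

```text
clock: 9.28
position: [0.4943, 0.072, 0.0843]
tool_rot: [3.142, 0.0, 2.27]
force: [-0.2, -0.5, -1.0]
grip_width: -0.0
```

```bash
cat > p.py <<'E'
# angle of pointer from a mark's pixel and axis
from h import *
def ang(c,u,v,z):
    d=on(c,u,v,z)[:2]-AX; return np.hypot(*d),np.degrees(np.arctan2(d[1],d[0]))%360
E
python3 - <<'E'
from workcell import bot
from h import *
import cv2
plan(bot.observe(),129.9,.018,.085)
cv2.imwrite("pics/wrist6.png",bot.grab_frame("wrist"))
E
```

```text
clk 9.275 pos [0.4943 0.072  0.0843] yaw 130.04 F [-0.21 -0.51 -1.  ] grip -0.0
goal [0.495  0.0726] 0.085 shift units [-0.     0.017 -0.014] turn units 0.029
```

View pics/wrist6.png

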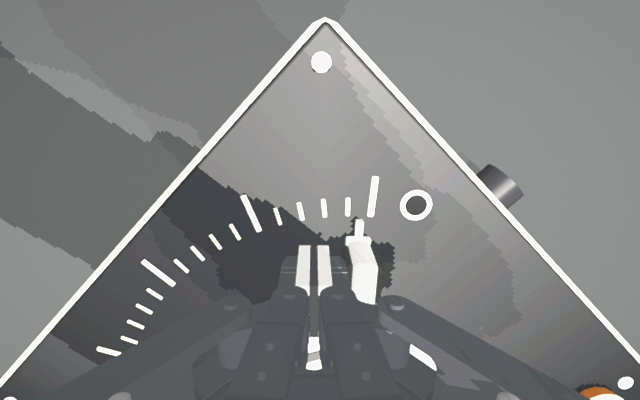

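Emit:
{"name": "servo_tool", "arguments": {
  "targets": [
    [[0.005,0.06,0],0.3],
    [[0.005,0.06,0],0.3],
    [[0,0,0],0]
  ]
}}

```text
clock: 9.7
position: [0.498, 0.0763, 0.0841]
tool_rot: [-3.14, -0.0, 2.215]
force: [-5.3, -2.6, 2.7]
grip_width: -0.0003
```

Run:
```python
from workcell import bot
from h import *
from p import ang
import cv2
plan(bot.observe(),126.9,.018,.085)
im=bot.grab_frame("wrist")
cv2.imwrite("pics/wrist7.png",cv2.resize(im[150:280,260:460],None,fx=4,fy=4,interpolation=cv2.INTER_CUBIC))
```

```text
clk 9.7 pos [0.498  0.0763 0.0841] yaw 126.91 F [-5.28 -2.63  2.7 ] grip -0.0003
goal [0.4989 0.0769] 0.085 shift units [-0.     0.021 -0.018] turn units 0.001
```

View pics/wrist7.png

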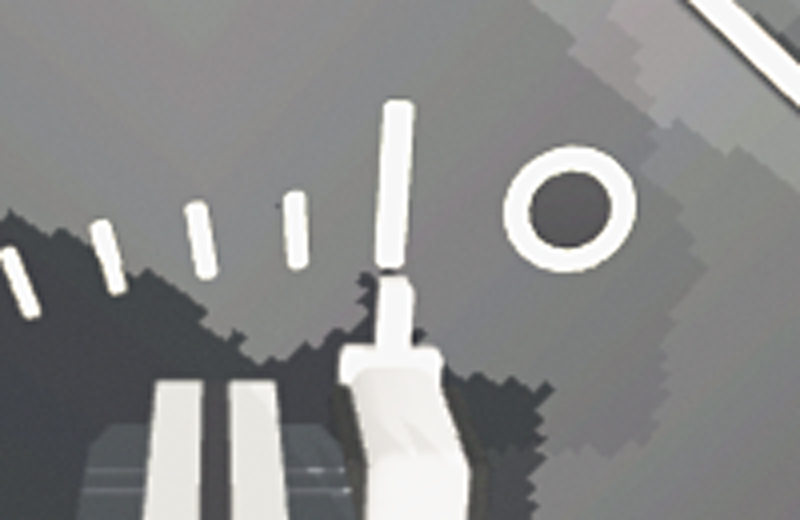

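Emit:
{"name": "servo_tool", "arguments": {
  "targets": [
    [[0,-0.1,0],0],
    [[0,-0.15,0],0],
    [[0,0,-0.4],0],
    [[0,0,-0.5],0],
    [[0,0,0],0],
    [[0,0.3,0],0],
    [[0,0.4,0],0],
    [[0,0.4,0],0],
    [[0,0.3,0],0],
    [[0,0,0],0],
    [[0,0,0],0]
  ]
}}

```text
clock: 11.12
position: [0.5441, 0.1107, 0.129]
tool_rot: [-3.141, -0.0, 2.216]
force: [0.2, -0.5, 1.0]
grip_width: 0.0
```

Run:
```python
from workcell import bot
from h import *
import cv2
plan(bot.observe(),126,-.042,.085)
im=bot.grab_frame("wrist")
cv2.imwrite("pics/wrist8.png",im)
```

```text
clk 11.125 pos [0.5441 0.1107 0.129 ] yaw 126.97 F [ 0.24 -0.46  1.04] grip 0.0
goal [0.5486 0.1134] 0.085 shift units [-0.011  0.105  0.88 ] turn units 0.195
```

View pics/wrist8.png

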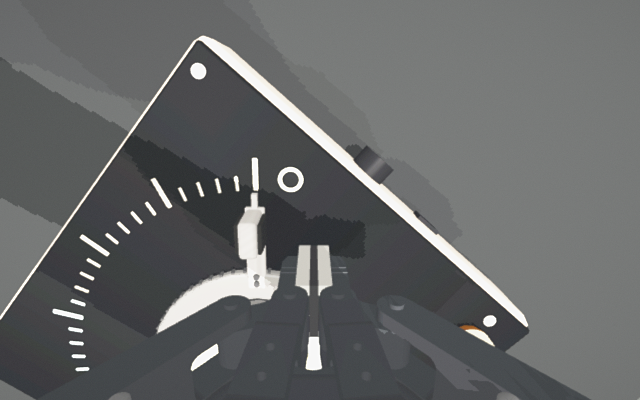

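Emit:
{"name": "servo_tool", "arguments": {
  "targets": [
    [[0,0.1,0],0.2],
    [[0,0,0.4],0],
    [[0,0,0.3],0],
    [[0,0,0.18],0],
    [[0,0,0],0],
    [[0,0,0],0]
  ]
}}

```text
clock: 11.92
position: [0.5489, 0.1141, 0.0857]
tool_rot: [3.141, 0.0, 2.199]
force: [-0.3, -0.0, -0.4]
grip_width: 0.0003
```

Emit:
{"name": "servo_tool", "arguments": {
  "targets": [
    [[0,-0.16,0],0],
    [[0,-0.16,0],0],
    [[0.025,-0.19,0],-1],
    [[0.025,-0.19,0],-1],
    [[0.025,-0.19,0],-1],
    [[0.025,-0.19,0],-1],
    [[0.025,-0.19,0],-1],
    [[0.025,-0.19,0],-1],
    [[0.025,-0.19,0],-1],
    [[0.025,-0.19,0],-1],
    [[0,0,0],0],
    [[0,0,0],0]
  ]
}}

```text
clock: 13.42
position: [0.4835, 0.0508, 0.0854]
tool_rot: [3.141, 0.0, 2.895]
force: [-0.5, 0.0, 0.5]
grip_width: -0.0
```

Run:
```python
from workcell import bot
from h import *
import cv2
plan(bot.observe(),166,-.026,.085)
im=bot.grab_frame("wrist")
cv2.imwrite("pics/wrist9.png",im)
```

```text
clk 13.425 pos [0.4835 0.0508 0.0854] yaw 165.88 F [-0.46  0.    0.46] grip -0.0
goal [0.4792 0.0521] 0.085 shift units [0.09  0.003 0.009] turn units -0.024
```

View pics/wrist9.png

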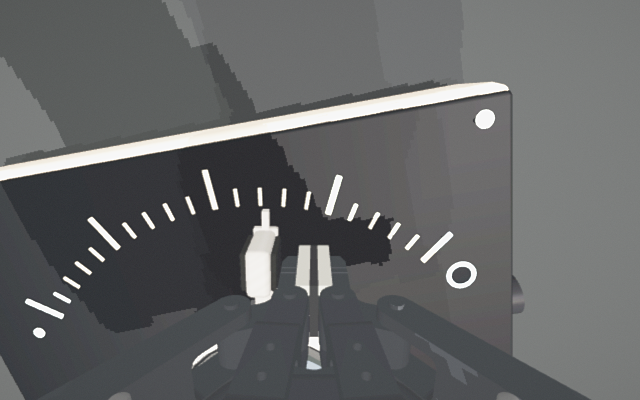

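Emit:
{"name": "servo_tool", "arguments": {
  "targets": [
    [[0.02,-0.19,0],-1],
    [[0.015,-0.15,0],-0.8],
    [[0,0,0],0],
    [[0,0,0],0]
  ]
}}

```text
clock: 13.98
position: [0.4785, 0.0348, 0.0853]
tool_rot: [3.142, 0.0, 3.052]
force: [-0.2, 0.4, 0.4]
grip_width: -0.0002
```

Run:
```python
from workcell import bot
from h import *
import cv2
plan(bot.observe(),175,-.026,.085)
im=bot.grab_frame("wrist")
cv2.imwrite("pics/wrist10f.png",im)
cv2.imwrite("pics/wrist10.png",cv2.resize(im[150:280,180:380],None,fx=4,fy=4,interpolation=cv2.INTER_CUBIC))
```

```text
clk 13.975 pos [0.4785 0.0348 0.0853] yaw 174.89 F [-0.18  0.37  0.4 ] grip -0.0002
goal [0.4724 0.0359] 0.085 shift units [0.123 0.011 0.006] turn units -0.022
```

View pics/wrist10.png

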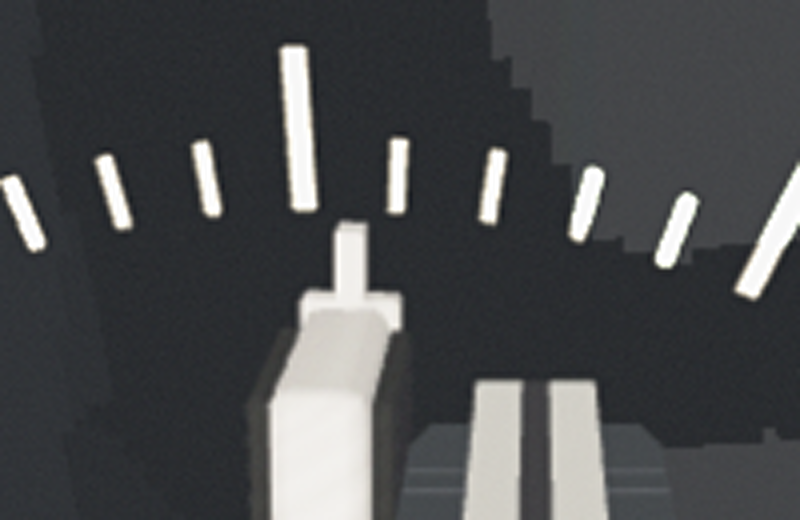

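Run:
```python
from workcell import bot
from p import *
c=bot.get_calibration("wrist")
g=lambda U,V:(180+(U+.5)/4-.5,150+(V+.5)/4-.5)
for n,U,V,z in [("mid in",304,209,.07),("mid out",294,48,.07),("next in",397,212,.07),("ptr tip",351,226,.076),("ptr base",351,290,.076)]:
    print(n,ang(c,*g(U,V),z))
```

```text
mid in (np.float64(0.12849161627391537), np.float64(175.761286300014))
mid out (np.float64(0.14856549690724408), np.float64(175.71680260076252))
next in (np.float64(0.12845273439641827), np.float64(170.6561994966425))
ptr tip (np.float64(0.12837663061538765), np.float64(172.83445889828212))
ptr base (np.float64(0.1202228033684402), np.float64(172.84767746742554))
```

Emit:
{"name": "servo_tool", "arguments": {
  "targets": [
    [[0.005,-0.06,0],-0.3],
    [[0.005,-0.05,0],-0.28],
    [[0,0,0],0],
    [[0,0,0],0]
  ]
}}

```text
clock: 14.52
position: [0.4775, 0.0289, 0.0854]
tool_rot: [-3.142, 0.0, 3.104]
force: [-0.2, -0.2, -0.1]
grip_width: 0.0002
```

Run:
```python
from workcell import bot
from h import *
import cv2
plan(bot.observe(),178,-.026,.085)
im=bot.grab_frame("wrist")
cv2.imwrite("pics/wrist11.png",cv2.resize(im[150:280,180:380],None,fx=4,fy=4,interpolation=cv2.INTER_CUBIC))
```

```text
clk 14.525 pos [0.4775 0.0289 0.0854] yaw 177.87 F [-0.2  -0.16 -0.07] grip 0.0002
goal [0.4707 0.0303] 0.085 shift units [0.137 0.023 0.007] turn units -0.025
```

View pics/wrist11.png

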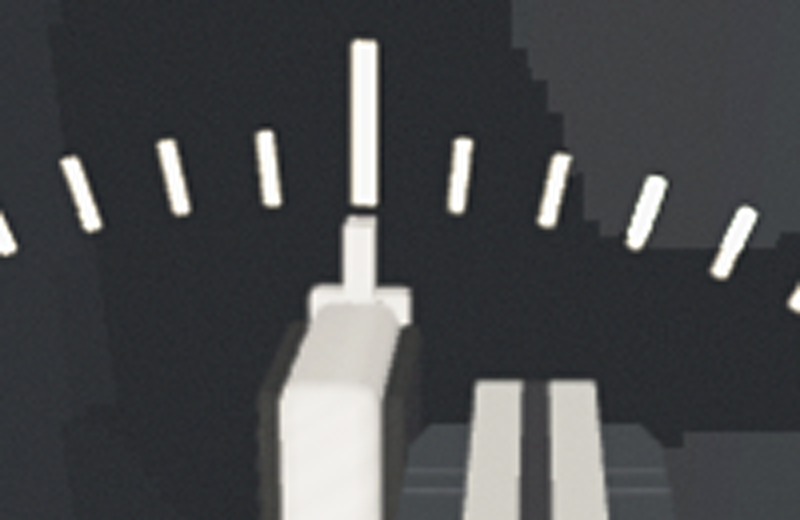

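The pointer appears at 359 px and the middle mark at 365 px, and parallax accounts for that gap, so they are aligned. I'll retreat now.

Emit:
{"name": "servo_tool", "arguments": {
  "targets": [
    [[0,0.15,0],0],
    [[0,0.3,0],0],
    [[0,0,-0.4],0],
    [[0,0,-0.8],0],
    [[0,0,-0.8],0],
    [[0,0,-0.5],0],
    [[0,0,0],0],
    [[0,0,0],0],
    [[0,0,0],0]
  ]
}}

```text
clock: 15.7
position: [0.4778, 0.0517, 0.2095]
tool_rot: [-3.141, -0.001, 3.105]
force: [-0.0, -0.0, -0.1]
grip_width: -0.0002
```

Run:
```python
from workcell import bot
from h import *
import cv2
s=bot.observe();print(s["clock"],s["position"],s["force"])
im=bot.grab_frame("wrist")
cv2.imwrite("pics/wrist12.png",im)
t=bot.grab_frame("top");a=cv2.imread("pics/top0.png")
cv2.imwrite("pics/top1.png",cv2.resize(np.vstack([a[140:270,130:500],t[140:270,130:500]]),None,fx=2,fy=2))
```

```text
15.7 [0.4777928  0.05172123 0.20949176] [-0.01000351 -0.04101691 -0.12004276]
```

View pics/wrist12.png

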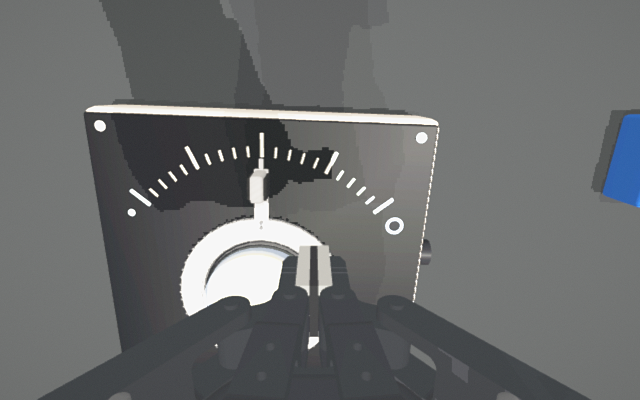

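View pics/top1.png

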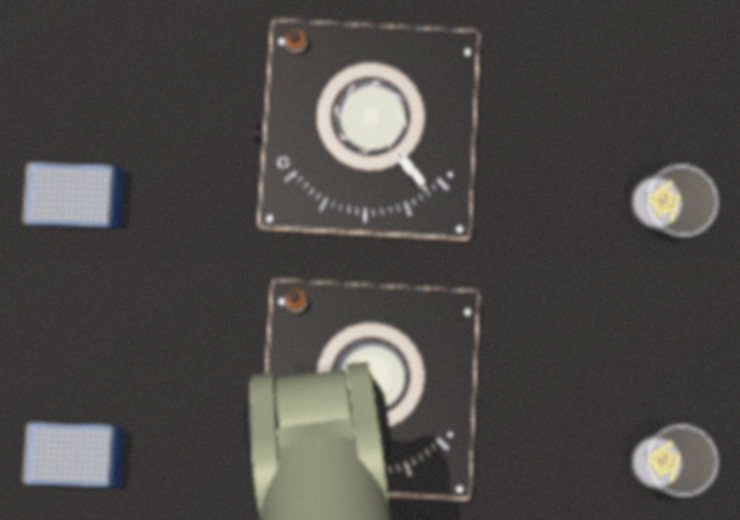

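The pointer stands at the middle long mark (column 262), and the bottle, tip box and beaker look unmoved.

Run:
```python
from workcell import bot
print(bot.job_done())
```

```text
the job is handed in; nothing more can be done
None
```

I pushed the lever to the fully open stop, then back to the middle long mark, and handed the job in at about 16 s of the 51 s allowed. I used shut fingers on one side of the tab at a time, so the tab was never pinched.

- **Open stop:** the wrist picture showed the pointer on the open mark. The wrist force was about 6 N there, which suggests the lever was on its stop.
- **Middle mark:** with parallax allowed for, the pointer was within about 0.3° of the mark before I let go. A picture after I withdrew still showed it in line with the mark.
- **Other objects:** the bottle, tip box and beaker look unmoved in the before and after top views. The arm partly hid the dish in the last picture; the fingers stayed well clear of it.
- **Robot:** it finished 0.21 m above the bench with near-zero force, touching nothing.
- **Disagreement:** the top and wrist cameras placed the iris axis about 5 mm apart in y. I used a value between them and set the final angle from the scale marks themselves, so it should not affect the result.

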